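Find the full screw tin and latch it into its dock

TASK

One of the two closed screw tins on the rubber mat is full and one is nearly empty: lift the green-lidded tin clear of the mat by some 5 cm to feel its weight and set it down upright on the mat, then lift the red-lidded tin the same way. Set the heavier tin down upright in the open, flared end of the spring-latch dock and slide it gently along the channel, against the sprung bumper, until the brass latch snaps out behind it, then let go; set the tins down softly and never press one harder than 20 N against the rails, latch or bumper. Leave the lighter tin standing upright on the mat and all the other things where they lie.

Things in the scene. Friction and masses are not known exactly. Their poses are not given: they have to be found in the camera images.
- tin_green: closed aluminium tin 64 (x) x 56 (y) x 50 mm tall, lid painted green, fixed. A wooden grip block 38 (x) x 20 (y) mm stands on it, 50 to 84 mm above the underside: grip it across the 20 mm from above. Origin: centre of the underside, z up. Looks like the red tin but for the lid. Each weighs 0.2 to 0.8 kg, they differ by 0.2 kg or more, either may be the heavier
- tin_red: closed aluminium tin 64 (x) x 56 (y) x 50 mm tall, lid painted red, fixed. A wooden grip block 38 (x) x 20 (y) mm stands on it, 50 to 84 mm above the underside: grip it across the 20 mm from above. Origin: centre of the underside, z up. Looks like the green tin but for the lid. Each weighs 0.2 to 0.8 kg, they differ by 0.2 kg or more, either may be the heavier
- mat: black rubber mat lying fixed on the bench, 240 (x) x 280 (y) x 4 mm thick; origin at the centre of its underside. Both tins start on it
- dock: fixed dock: a channel along its x between two dark rails (16 mm above the bench). Origin: at bench level on the channel's centre line, z up. The -x end is open: from x = -100 to -30 mm the rails flare (85 to 60 mm apart, wide at the mouth), then to +60 mm they are straight, 60 mm apart. A blue carriage, 36 mm tall, on the -y side and across the far end holds the brass latch and the rubber bumper
- dock_base: plywood base plate under the dock, 6 mm thick, reaching from x = -108 to +128 and from y = -95 to +65 mm of the dock's frame, which is its own frame too; the tin stands and slides on it
- dock_entry (a point): point on top of the dock's base (6 mm above the bench) on the centre line, 66 mm to the -x side of the dock's origin: a tin set down here, its long side along the channel, stands in the flare clear of the latch. From here it slides towards the dock's +x
- dock_home (a point): point on top of the dock's base 30 mm to the +x side of the dock's origin: middle of the range of the latched tin's centre. The blue carriage with latch (-y side) and bumper (far end) is clamped somewhere within 12 mm either way along x, unmeasured: the true latched centre is up to 13 mm from here and must be felt. Over 20 N on rails, latch or bumper is rough
- latch (a joint): how far the sprung brass latch is pushed back, m: 0 = fully out (empty, or snapped behind the tin), 0.002 to 0.007 with a tin beside it. Passing it takes up to 8 N along the channel. The bumper then yields 1 mm per 2 N, ends at 9 mm; the latch snaps out at about 1 mm (2 N plus up to 6 N of friction): push till 10 to 13 N, let go, and the bumper holds the tin back on the latch
- wax_jar: small amber glass jar with brass cap, 44 mm across, 38 mm tall, on the mat; origin at the centre of its underside; leave alone
- mallet: round wooden carver's mallet lying along its x axis, head 80 mm across from x = 100 to 200 mm, handle back to x = -40 mm; origin at bench level below the axis; leave alone
- gouge_a: carving gouge with mid-brown wooden handle lying along its x, from -120 (handle) to +105 mm (edge), 29 mm thick; origin underneath; leave alone
- gouge_b: carving gouge with dark handle, same size and frame as gouge_a; leave alone
- oilstone: grey oilstone 150 x 50 x 25 mm; origin at the centre of its underside; leave alone
- blank: pale wooden carving blank 100 x 60 x 45 mm; origin at the centre of its underside; leave alone

How it is judged (in metres and radians):
On the way, in this order (a step that is already met when the one before it is completed fails the run):
1. the green-lidded tin is held at least 30 mm above the mat while the red one stands on the mat (height (world z) of tin_green above 0.034 m and contact force between the fingers and tin_green above 1 N and x of tin_red in the frame of mat between -0.12 and 0.12 m and y of tin_red in the frame of mat between -0.14 and 0.14 m and height (world z) of tin_red below 0.008 m and angle between tin_red's own z axis and vertical below 0.06 rad), for 0.3 s.
2. the red-lidded tin is held at least 30 mm above the mat while the green one stands upright on the mat (height (world z) of tin_red above 0.034 m and contact force between the fingers and tin_red above 1 N and x of tin_green in the frame of mat between -0.12 and 0.12 m and y of tin_green in the frame of mat between -0.14 and 0.14 m and height (world z) of tin_green below 0.008 m and angle between tin_green's own z axis and vertical below 0.06 rad and contact force between the fingers and tin_green below 0.5 N), for 0.3 s.
3. a tin stands upright on the dock's base at the open end of the channel (((y of tin_green in the frame of dock between -0.012 and 0.012 m and z of tin_green in the frame of dock between 0.003 and 0.01 m and angle between tin_green's own z axis and vertical below 0.06 rad and x of tin_green in the frame of dock between -0.11 and -0.03 m and angle between the x axis of tin_green and the x axis of dock, either way round below 0.2 rad) or (y of tin_red in the frame of dock between -0.012 and 0.012 m and z of tin_red in the frame of dock between 0.003 and 0.01 m and angle between tin_red's own z axis and vertical below 0.06 rad and x of tin_red in the frame of dock between -0.11 and -0.03 m and angle between the x axis of tin_red and the x axis of dock, either way round below 0.2 rad))), for 0.1 s.
At the end, for the whole second after the job is handed in: The heavier tin stands upright in the dock channel at rest, over 12 mm past the dock origin, square within 0.1 rad, the latch out behind it (within 1.5 mm); the lighter tin (under 4.1 N on the mat) stands upright on the mat at rest (((y of tin_green in the frame of dock between -0.012 and 0.012 m and z of tin_green in the frame of dock between 0.003 and 0.01 m and angle between each of tin_green, tin_red's own z axis and vertical below 0.06 rad and x of tin_green in the frame of dock above 0.012 m and angle between the x axis of tin_green and the x axis of dock, either way round below 0.1 rad and linear speed of each of tin_green, tin_red below 0.01 m/s and x of tin_red in the frame of mat between -0.12 and 0.12 m and y of tin_red in the frame of mat between -0.14 and 0.14 m and height (world z) of tin_red below 0.008 m and contact force between tin_red and mat between 1.2 and 4.1 N) or (y of tin_red in the frame of dock between -0.012 and 0.012 m and z of tin_red in the frame of dock between 0.003 and 0.01 m and angle between each of tin_red, tin_green's own z axis and vertical below 0.06 rad and x of tin_red in the frame of dock above 0.012 m and angle between the x axis of tin_red and the x axis of dock, either way round below 0.1 rad and linear speed of each of tin_red, tin_green below 0.01 m/s and x of tin_green in the frame of mat between -0.12 and 0.12 m and y of tin_green in the frame of mat between -0.14 and 0.14 m and height (world z) of tin_green below 0.008 m and contact force between tin_green and mat between 1.2 and 4.1 N)) and value of joint latch below 0.0015 m); the robot touches nothing.
It fails at once if a tin presses on the rails, latch or bumper of the dock with more than 20 N (contact force between any of tin_green, tin_red and dock above 20 N).
It fails at once if a tin is set down on the mat or the dock base with more than 60 N (contact force between any of tin_green, tin_red and mat above 60 N or contact force between any of tin_green, tin_red and dock_base above 60 N).
It fails at once if a tin is tipped by more than 0.35 rad (angle between any of tin_green, tin_red's own z axis and vertical above 0.35 rad).
It fails at once if the robot presses on the dock with more than 20 N (contact force between any of the fingers, the arm and dock above 20 N).
It fails at once if another thing is moved by more than 15 mm (distance of any of wax_jar, mallet, gouge_a, gouge_b, oilstone, blank from where it was at the start of the episode above 0.015 m).
It also fails if it takes over 72 s, if anything falls off the work surface, if the arm or the gripper's body presses on something with over 40 N, if the wrist force passes 120 N, or if a joint passes its speed limit or range.

ROBOT

A 7-joint arm with a two-finger parallel gripper is mounted at the origin on the work surface. World frame = base frame: x ahead of the robot, y to its left, z up, the work surface at z = 0. Lengths are in m, angles in degrees, forces in N, time in s.
With the tool pointing down it reaches from about 0.35 to 0.775 m from the base axis. Payload 3.1 kg.
Tool frame: the origin (TCP) lies on the centre line of the jaws, within the pads' length; the fingertips stand 17 mm ahead of it and the grasp point (between the pads) lies 2 mm behind it (robot.tip_reach is the distance from the TCP to the fingertips, in m); z points along the fingers, y is the direction in which the jaws open and shut (so a half turn about z gives the same grasp; the last joint's range is limited). The gripper opens to 85 mm and grips with 20 to 120 N. Pads are 22 mm wide; open, the fingers measure 114 mm over their backs; the gripper's body (76 mm by 85 mm) begins 54 mm behind the grasp point. The pads swing forward as they close: fully open they stand 13 mm farther back than shut.
Start: joints at [65.965, 17.813, 0.802, 86.603, -0.252, 75.585, -1.558], TCP at [0.203, -0.511, 0.224] pointing down, gripper open.
Joint ranges: [-154.91, 154.91], [-16.99, 109.72], [-72.82, 74.43], [7.12, 147.25], [-82.49, 262.49], [11.32, 116.49], [-174.64, 174.64]. Speed limits (degrees/s): [159.86, 159.86, 180, 180, 180, 180, 180].

INTERFACE

Orientations are given as [roll, pitch, yaw] about the fixed x, y, z axes, in that order (R = Rz(yaw) Ry(pitch) Rx(roll)).
In Python, from station import robot, fingers, vision, workorder, recognise gives the robot as it stands. Calls block until the motion is done:
- robot.move_to(position, orientation): joint-space move of the TCP to a pose.
- robot.line_to(position, orientation=None, velocity=0.15, f_stop=None): straight line of the TCP; orientation=None keeps the orientation; velocity is the mean speed in m/s. With f_stop (N) it stops when the force on the tool has changed by that much, and returns True; else False.
- robot.move_j(angles): joint-space move.
- fingers.gripper_to(opening, force=None): opening from 0.0 (shut) to 1.0 (fully open); force is the grip in N (None keeps the last); returns when the fingers have stopped.
- robot.pause(seconds).
- robot.inverse_kinematics(position, orientation): joint angles nearest the present ones, or None.
- vision.grab_frame(name): name is "side" or "top"; returns the picture (384x512x3 uint8, red, green, blue); there is no depth.
- vision.calibration(name): a dict with "mtx" (3x3 intrinsics, pixels), "extrinsics" (4x4, takes a point from world to camera coordinates). Camera axes: x right, y up, looking along -z (the intrinsics and any distortion apply to the point x, -y, -z); pixel columns grow to the right and rows downward; lengths in m; the calibration is good to about 2 mm. A picture is of the moment at which its call begins. calibration takes no time and is no camera call.
A pose or a line that the arm cannot do raises robot.PlanningError and nothing moves.
- workorder.close_job(): hands the job in, once; it reports no verdict.
Trained networks look in the newest picture that a camera, given by its name, has taken for a name from the list of things; names that differ only in an ending like _2 or _b are one class to them, and where a whole thing is asked for, a point or a joint stands for the part that bears it (a point fixed in the world has none). Each returns a list of dicts, best first, with "p" (0 to 1); they miss things now and then, are a little off and sometimes report something else, mostly with a low value. They report only what shows in the picture. A call takes as long as a camera call.
- recognise(label, camera): "rect" ([centre column, centre row, width, height] in pixels, round what is visible of it).
Readings, each from a call of its own:
- robot.current_time_s(): time.
- robot.current_joint_positions(): joint angles.
- robot.current_dq(): joint speeds.
- robot.current_joint_torque(): joint torques, N m.
- robot.current_tool_pos(): TCP position.
- robot.current_eef_rot(): TCP orientation.
- robot.current_contact_force(): force on the tool from outside, world axes, zero at the start.
- robot.current_torque(): the same for the moment, N m.
- robot.current_finger_gap(): opening from 0.0 (shut) to 1.0 (fully open).
Only numpy, scipy, OpenCV 4.12 (cv2) and the standard library are available. Lean on these libraries where they do the work, as an engineer would, in place of code of your own. Each camera call takes 0.05 s, during which the arm holds its last target.

## Working session

There is one attempt and no reset: what is moved stays moved. The work goes in short steps, each a Python script; the robot and the scene stay as the last script left them, time stands still between calls to the robot, and variables do not carry over. Pictures are saved under pics/ and viewed, and the job is handed in when it is done.

```bash
ls; mkdir -p pics
python3 - <<'E'
from station import robot, fingers, vision, workorder, recognise
import cv2
for n in ("top","side"):
    im=vision.grab_frame(n); cv2.imwrite(f"pics/{n}0.png",im[:,:,::-1])
    c=vision.calibration(n); print(n,c)
    for l in ["tin_green","tin_red","mat","dock","dock_base","wax_jar","mallet","latch"]:
        r=recognise(l,n); print(l,[(x["p"],x["rect"]) for x in r[:2]])
print(robot.current_time_s(),robot.current_contact_force(),robot.current_eef_rot())
E
```

```text
pics
top {'mtx': array([[403.11992926,   0.        , 252.73784421],
       [  0.        , 403.11992926, 200.58071796],
       [  0.        ,   0.        ,   1.        ]]), 'extrinsics': array([[-2.22254311e-02, -9.99749290e-01, -2.71787526e-03,
         3.54249716e-03],
       [ 9.87394910e-01, -2.23767412e-02,  1.56686227e-01,
        -5.12050593e-01],
       [-1.56707761e-01,  7.98802742e-04,  9.87644693e-01,
        -1.19451431e+00],
       [ 0.00000000e+00,  0.00000000e+00,  0.00000000e+00,
         1.00000000e+00]])}
tin_green [(0.84, [151.9, 194.8, 31.0, 31.1])]
tin_red [(0.57, [205.8, 206.2, 23.2, 22.5]), (0.26, [153.5, 194.7, 27.6, 32.8])]
mat [(0.58, [181.1, 202.8, 88.1, 81.2])]
dock [(0.69, [308.6, 188.4, 45.5, 67.0])]
dock_base [(0.58, [310.1, 184.6, 54.5, 74.6])]
wax_jar [(0.45, [175.3, 172.7, 16.5, 16.0])]
mallet [(0.94, [58.0, 239.7, 90.1, 27.4])]
latch [(0.49, [314.6, 196.4, 8.1, 10.4]), (0.41, [319.1, 126.7, 73.0, 14.7])]
side {'mtx': array([[445.66684054,   0.        , 253.70177908],
       [  0.        , 445.66684054, 189.11564927],
       [  0.        ,   0.       
[... 258 characters left out ...]
-01,
        -1.59254500e+00],
       [ 0.00000000e+00,  0.00000000e+00,  0.00000000e+00,
         1.00000000e+00]])}
tin_green [(0.88, [205.7, 252.7, 18.8, 22.2]), (0.56, [332.7, 130.3, 39.2, 15.2])]
tin_red [(0.9, [236.1, 222.4, 24.8, 23.2])]
mat [(0.77, [224.4, 246.9, 92.4, 80.7])]
dock [(0.78, [260.9, 164.1, 51.1, 34.4])]
dock_base [(0.97, [258.5, 166.6, 62.3, 46.5]), (0.48, [331.8, 129.9, 39.2, 20.5])]
wax_jar [(0.65, [202.1, 230.5, 10.1, 13.6]), (0.2, [259.9, 164.3, 49.1, 37.3])]
mallet [(0.98, [193.5, 343.8, 54.4, 79.3])]
latch [(0.63, [263.1, 164.5, 48.8, 40.0]), (0.48, [271.6, 160.6, 6.9, 6.2])]
0.9 [ 0.57278318 -0.40679781 -0.01649645] [1.79997668e+02 9.70588331e-04 2.16484157e+01]
```

Run:
```python
import cv2
a=cv2.imread("pics/top0.png"); cv2.imwrite("pics/top0c.png",cv2.resize(a[130:270,120:360],None,fx=3.3,fy=3.3,interpolation=cv2.INTER_CUBIC))
a=cv2.imread("pics/side0.png"); cv2.imwrite("pics/side0c.png",cv2.resize(a[120:320,150:350],None,fx=3,fy=3,interpolation=cv2.INTER_CUBIC))
```

```text
(no output)
```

View pics/top0.png

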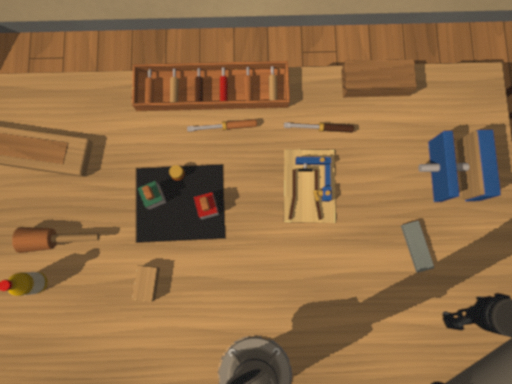

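View pics/side0.png

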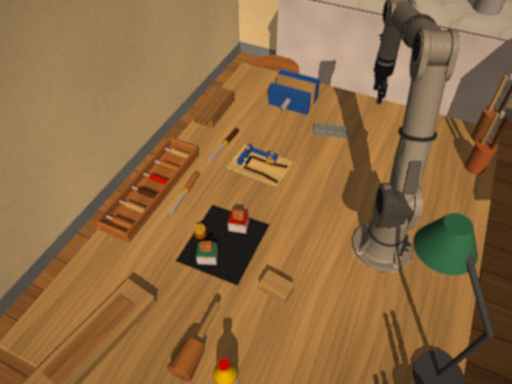

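```bash
true
```

```text
(no output)
```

View pics/top0c.png

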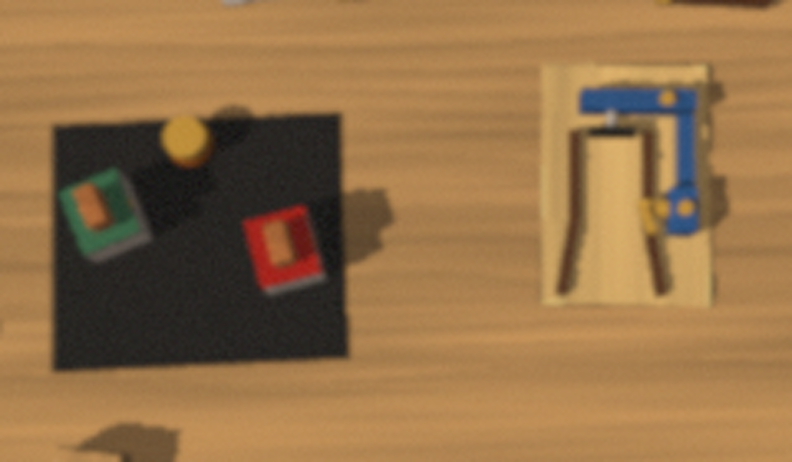

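View pics/side0c.png

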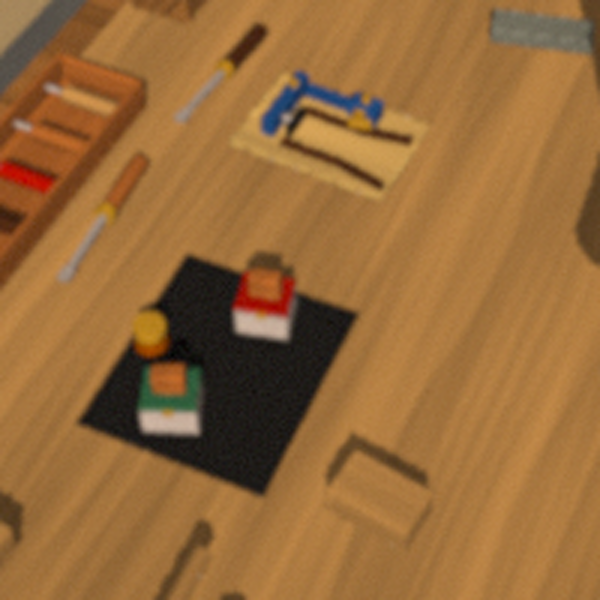

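```bash
cat > geo.py <<'E'
import numpy as np, cv2
from station import vision
from scipy.optimize import minimize, least_squares
C={n:vision.calibration(n) for n in("top","side")}
def proj(n,P):
    P=np.atleast_2d(P); c=C[n]; q=P@c["extrinsics"][:3,:3].T+c["extrinsics"][:3,3]
    q=q*[1,-1,-1]; q=q@c["mtx"].T; return q[:,:2]/q[:,2:]
def back(n,uv,z):
    c=C[n]; R=c["extrinsics"][:3,:3]; o=-R.T@c["extrinsics"][:3,3]
    d=R.T@(np.linalg.inv(c["mtx"])@[uv[0],uv[1],1]*[1,-1,-1]); return o+d*(z-o[2])/d[2]
def rz(a): return np.array([[np.cos(a),-np.sin(a),0],[np.sin(a),np.cos(a),0],[0,0,1]])
def box(x,y,z0,z1): return np.array([[i*x/2,j*y/2,k] for k in(z0,z1) for i,j in((-1,-1),(1,-1),(1,1),(-1,1))])
S=8
def lidmask(n,p,z,shape):  # lid top minus block silhouette
    T=lambda B:proj(n,B@rz(p[2]).T+[p[0],p[1],z])
    m=np.zeros((shape[0]*S,shape[1]*S),np.uint8)
    f=lambda q:np.round(((q+.5)*S-.5)).astype(np.int32)
    cv2.fillConvexPoly(m,f(T(box(.064,.056,.05,.05)[:4])),1)
    h=cv2.convexHull(f(T(box(.038,.02,.05,.084)))); cv2.fillConvexPoly(m,h,0)
    return cv2.resize(m.astype(np.float32),(shape[1],shape[0]),interpolation=cv2.INTER_AREA)
def soft(im,col,roi):
    i=im.astype(float); r,g,b=i[...,0],i[...,1],i[...,2]
    # normalised colour excess -> soft mask
    s=r+g+b+1
    if col=="red": v=(r-np.maximum(g,b)*1.9)/s
    else: v=(np.minimum(g,b*1.3)-r*1.05)/s
    m=np.zeros_like(v); m[roi]=np.clip(v[roi]/(0.08 if col=="green" else .25),0,1); return m
def fit_tin(ims,col,x0,z):
    best=None
    def cost(p):
        e=0
        for n,im in ims.items():
            M=masks[n]; e+=((lidmask(n,p,z,M.shape)-M)**2).sum()
        return e
    masks={}
    for n,im in ims.items():
        u=proj(n,[[x0[0],x0[1],z+.05]])[0].astype(int)
        roi=(slice(u[1]-24,u[1]+24),slice(u[0]-24,u[0]+24)); masks[n]=soft(im,col,roi)
    for a in np.radians(np.arange(-90,90,15)):
        r=minimize(cost,[x0[0],x0[1],a],method="Nelder-Mead",options=dict(initial_simplex=[[x0[0],x0[1],a],[x0[0]+.01,x0[1],a],[x0[0],x0[1]+.01,a],[x0[0],x0[1],a+.2]],maxiter=90))
        if best is None or r.fun<best.fun: best=r
    return best.x,best.fun,sum(m.sum() for m in masks.values())
E
python3 - <<'E'
from geo import *
ims={n:cv2.imread(f"pics/{n}0.png")[:,:,::-1] for n in C}
for col,uv in(("green",(152,195)),("red",(206,206))):
    x0=back("top",uv,.054); print(col,x0)
    for sel in(["top"],["side"],["top","side"]):
        p,f,s=fit_tin({n:ims[n] for n in sel},col,x0,.004); print(sel,p[:2].round(4),np.degrees(p[2]).round(1),f.round(1),s.round(1))
E
```

```text
green [0.53393313 0.29762925 0.054     ]
['top'] [0.5382 0.3065] 22.4 37.6 269.1
['side'] [0.5379 0.3087] 21.5 43.4 155.1
['top', 'side'] [0.5384 0.3069] 21.6 83.6 424.2
red [0.49645368 0.13371184 0.054     ]
['top'] [0.5022 0.1372] 13.7 10.8 295.4
['side'] [0.5012 0.1382] 15.7 12.1 147.8
['top', 'side'] [0.5019 0.1374] 14.1 24.5 443.2
```

```bash
cat >> geo.py <<'E'
def dock_lines(z0=0):
    L=[]
    b=[(-.108,-.095,.006),(.128,-.095,.006),(.128,.065,.006),(-.108,.065,.006)]
    L+= [(b[i],b[(i+1)%4]) for i in range(4)]
    L2=[((-.1,s*.0425,.016),(-.03,s*.03,.016)) for s in(1,-1)]+[((-.03,.03,.016),(.06,.03,.016)),((-.03,-.03,.016),(.06,-.03,.016))]
    return L,L2
E
python3 - <<'E'
from geo import *
ims={n:cv2.imread(f"pics/{n}0.png") for n in C}
G={}
for n in C:
    g=cv2.GaussianBlur(ims[n].astype(np.float32),(0,0),.8)
    gx=cv2.Sobel(g,cv2.CV_32F,1,0).sum(2); gy=cv2.Sobel(g,cv2.CV_32F,0,1).sum(2); G[n]=np.dstack([gx,gy])
L1,L2=dock_lines()
def score(p,n,Ls):
    t=0
    for a,b in Ls:
        P=np.array(a)+np.linspace(0.05,.95,40)[:,None]*(np.array(b)-a)
        q=proj(n,P@rz(p[2]).T+[p[0],p[1],0]).astype(np.float32)
        d=q[-1]-q[0]; d/=np.linalg.norm(d); nn=np.array([-d[1],d[0]],np.float32)
        v=cv2.remap(G[n],q[:,0].copy(),q[:,1].copy(),cv2.INTER_LINEAR)[:,0]@nn
        t+=abs(np.mean(v))
    return t
x0=back("top",(120+627/3.3,130+185/3.3),.006); print(x0)
def fit(ns,Ls):
    best=None
    for dx in np.arange(-.012,.013,.003):
     for dy in np.arange(-.012,.013,.003):
      for a in np.radians(np.arange(-6,7,2)):
        s=sum(score([x0[0]-.01+dx,x0[1]-.015+dy,a],n,Ls) for n in ns)
        if best is None or s>best[0]: best=(s,[x0[0]-.01+dx,x0[1]-.015+dy,a])
    p=best[1]
    r=minimize(lambda q:-sum(score(q,n,Ls) for n in ns),p,method="Nelder-Mead",options=dict(initial_simplex=[p,[p[0]+.003,p[1],p[2]],[p[0],p[1]+.003,p[2]],[p[0],p[1],p[2]+.03]]))
    return r.x,r.fun
for ns in(["top"],["side"],["top","side"]):
    for nm,Ls in(("base",L1),("rails",L2),("both",L1+L2)):
        p,f=fit(ns,Ls); print(ns,nm,p[:2].round(4),np.degrees(p[2]).round(2),round(f))
D=p
# overlay
for n,roi in(("top",(130,270,120,360)),("side",(120,320,150,350))):
    K=4; r0,r1,c0,c1=roi
    if n=="top": K=3.3
    im=cv2.resize(ims[n][r0:r1,c0:c1],None,fx=K,fy=K,interpolation=cv2.INTER_CUBIC)
    if n=="side": im=im[:600]
    def dr(P,col):
        q=((proj(n,P)-[c0,r0]+.5)*K-.5); cv2.polylines(im,[np.round(q).astype(np.int32)],False,col,1)
    for a,b in L1+L2: dr(np.array([a,b])@rz(D[2]).T+[D[0],D[1],0],(255,255,0))
    for t in((.5384,.3069,21.6),(.5019,.1374,14.1)):
        for B in(box(.064,.056,.05,.05)[:4],box(.038,.02,.084,.084)[:4]):
            B=B[[0,1,2,3,0]]; dr(B@rz(np.radians(t[2])).T+[t[0],t[1],.004],(255,255,255))
    cv2.imwrite(f"pics/{n}_ov.png",im)
E
```

```text
[ 0.55988787 -0.19028588  0.006     ]
['top'] base [ 0.5355 -0.1943] -5.16 -736
['top'] rails [ 0.5567 -0.199 ] -12.92 -841
['top'] both [ 0.5523 -0.1978] -8.25 -1349
['side'] base [ 0.5334 -0.1921] -5.79 -744
['side'] rails [ 0.5501 -0.2232] 4.19 -1186
['side'] both [ 0.5519 -0.2217] 3.62 -1502
['top', 'side'] base [ 0.5348 -0.1937] -5.61 -1450
['top', 'side'] rails [ 0.5563 -0.2251] 6.92 -1590
['top', 'side'] both [ 0.5368 -0.1942] -7.4 -2551
```

View pics/top_ov.png

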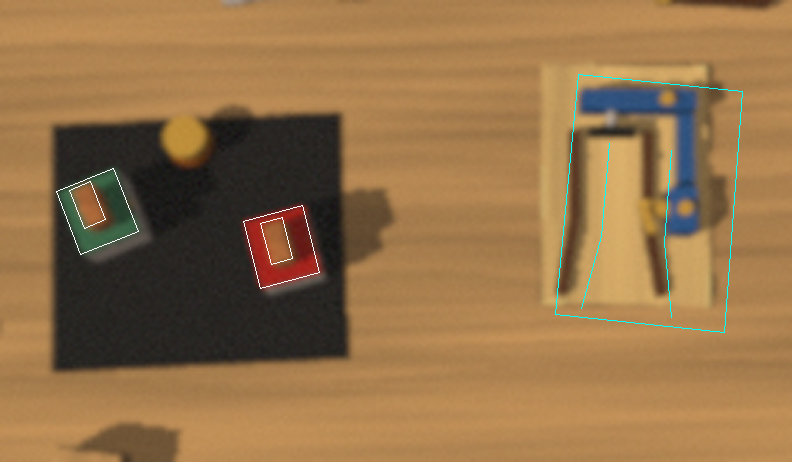

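View pics/side_ov.png

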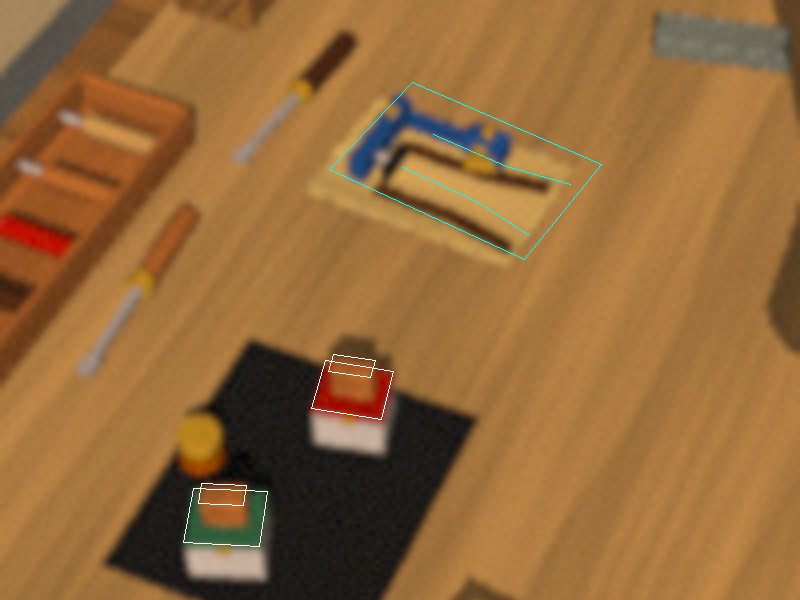

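```bash
cat > dockfit.py <<'E'
from geo import *
ims={n:cv2.imread(f"pics/{n}0.png") for n in C}
L1,L2=dock_lines()
cr=lambda u,v,K,c0,r0:((u+.5)/K-.5+c0,(v+.5)/K-.5+r0)
obs=[("top",(.128,.065,.006),cr(541,65,3.3,120,130)),("top",(.128,-.095,.006),cr(713,67,3.3,120,130)),("top",(-.108,-.095,.006),cr(712,305,3.3,120,130)),("top",(-.108,.065,.006),cr(541,304,3.3,120,130)),
("side",(-.108,.065,.006),cr(379,200,3,150,120)),("side",(-.108,-.095,.006),cr(428,125,3,150,120)),("side",(.128,.065,.006),cr(232,140,3,150,120))]
def res(p,o=obs): return np.concatenate([proj(n,(rz(p[2])@P+[p[0],p[1],0]))[0]-uv for n,P,uv in o])
for o in(obs[:4],obs[4:],obs):
    r=least_squares(res,[.55,-.19,0],args=(o,)); print(r.x[:2].round(4),np.degrees(r.x[2]).round(2)); print(r.fun.round(1))
D0=r.x
G={}
for n in C:
    g=cv2.GaussianBlur(ims[n].astype(np.float32),(0,0),.7)
    G[n]=np.dstack([cv2.Sobel(g,cv2.CV_32F,1,0).sum(2),cv2.Sobel(g,cv2.CV_32F,0,1).sum(2)])
def score(p,n,Ls):
    t=0
    for a,b in Ls:
        P=np.array(a)+np.linspace(0.05,.95,40)[:,None]*(np.array(b)-a)
        q=proj(n,P@rz(p[2]).T+[p[0],p[1],0]).astype(np.float32)
        d=q[-1]-q[0]; d/=np.linalg.norm(d); nn=np.array([-d[1],d[0]],np.float32)
        v=cv2.remap(G[n],q[:,0].copy(),q[:,1].copy(),cv2.INTER_LINEAR)[:,0]@nn
        t+=abs(np.mean(v))
    return t
def fit(ns,Ls,p):
    return max((minimize(lambda q:-sum(score(q,n,Ls) for n in ns),p,method="Nelder-Mead",options=dict(initial_simplex=[p,[p[0]+s,p[1],p[2]],[p[0],p[1]+s2,p[2]],[p[0],p[1],p[2]+.02]])) for s in(.002,-.002) for s2 in(.002,-.002)),key=lambda r:-r.fun).x
for ns in(["top"],["side"],["top","side"]):
    for nm,Ls in(("base",L1),("rails",L2),("both",L1+L2)):
        p=fit(ns,Ls,D0); print(ns,nm,p[:2].round(4),np.degrees(p[2]).round(2))
D=p
out=[]
for n,roi,K in(("top",(170,225,275,345),6),("side",(135,195,215,305),5.5)):
    r0,r1,c0,c1=roi
    im=cv2.resize(ims[n][r0:r1,c0:c1],None,fx=K,fy=K,interpolation=cv2.INTER_CUBIC) if 0 else cv2.resize(ims[n][r0-25:r1,c0:c1],None,fx=K,fy=K,interpolation=cv2.INTER_CUBIC)
    for a,b in L1+L2:
        q=((proj(n,np.array([a,b])@rz(D[2]).T+[D[0],D[1],0])-[c0,r0-25]+.5)*K-.5); cv2.polylines(im,[np.round(q).astype(np.int32)],False,(255,255,0),1)
    cv2.imwrite(f"pics/{n}_dock.png",im)
E
python3 dockfit.py
```

```text
[ 0.5532 -0.1736] -2.41
[ 1.  -0.6 -1.3 -0.3 -0.1  0.8  0.4  0.1]
[ 0.5535 -0.1704] -3.32
[ 0.4 -0.   1.1  0.  -1.5 -0.2]
[ 0.5535 -0.1728] -2.66
[ 0.9 -0.8 -1.4 -0.3 -0.5  0.8  0.  -0.1  0.9 -0.6  1.2 -0.6 -1.3 -0.2]
['top'] base [ 0.5535 -0.172 ] -1.89
['top'] rails [ 0.5468 -0.1738] -2.66
['top'] both [ 0.5514 -0.1724] -2.05
['side'] base [ 0.5528 -0.1652] -3.14
['side'] rails [ 0.5644 -0.176 ] -2.56
['side'] both [ 0.5535 -0.1771] -2.1
['top', 'side'] base [ 0.5531 -0.1697] -2.12
['top', 'side'] rails [ 0.5522 -0.1743] -2.58
['top', 'side'] both [ 0.5527 -0.1729] -2.06
```

View pics/top_dock.png

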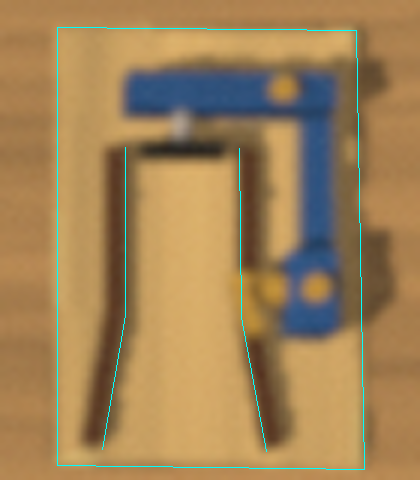

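View pics/side_dock.png

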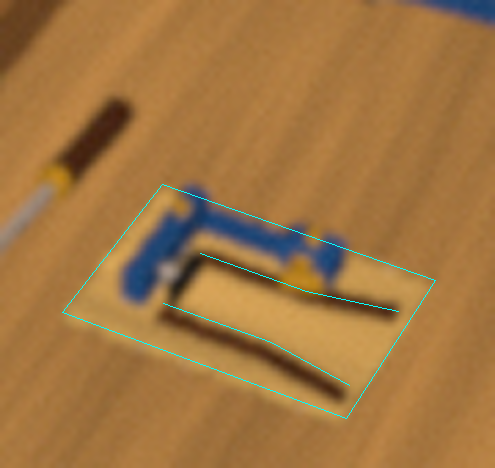

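```bash
cat > h.py <<'E'
from station import robot, fingers, vision, workorder, recognise
import numpy as np, cv2
def st(m=""): print(m,"t",round(robot.current_time_s(),2),"p",np.round(robot.current_tool_pos(),4),"F",np.round(robot.current_contact_force(),2),"gap",round(float(robot.current_finger_gap()),3))
def favg(k=4):
    a=[]
    for _ in range(k): a.append(robot.current_contact_force()); robot.pause(.03)
    return np.mean(a,0)
def pick(x,y,yaw):
    o=[180,0,yaw]
    robot.move_to([x,y,.14],o); robot.line_to([x,y,.076],velocity=.12); st("down")
    fingers.gripper_to(0.0,60); st("gripped")
    robot.line_to([x,y,.076+.05],velocity=.08); robot.pause(.4); f=favg(); st("up"); print("weight F",f.round(2)); return f
def put(x,y):
    robot.line_to([x,y,.083],velocity=.08)
    s=robot.line_to([x,y,.073],velocity=.02,f_stop=2.0); st(f"set {s}")
E
python3 - <<'E'
from h import *
st(); robot.move_to([.5384,.3069,.14],[180,0,21.6]); st("over"); print("free F",favg().round(2))
pick(.5384,.3069,21.6)
cv2.imwrite("pics/lift_g.png",vision.grab_frame("side")[120:320,100:350,::-1].repeat(3,0).repeat(3,1))
E
```

```text
t 0.9 p [ 0.2029 -0.5112  0.2235] F [ 0.57 -0.41 -0.02] gap 0.998
over t 4.01 p [0.5392 0.3057 0.1399] F [-0.24  0.24 -0.14] gap 1.0
free F [-0.13  0.53  0.  ]
down t 5.08 p [0.5387 0.3074 0.0765] F [ 0.54  0.36 -0.4 ] gap 0.997
gripped t 5.7 p [0.5388 0.3063 0.0764] F [-0.01 -1.93  3.19] gap 0.204
up t 7.01 p [0.5383 0.3069 0.1259] F [-0.24  0.58 -6.71] gap 0.202
weight F [-0.22 -0.4  -7.64]
```

View pics/lift_g.png

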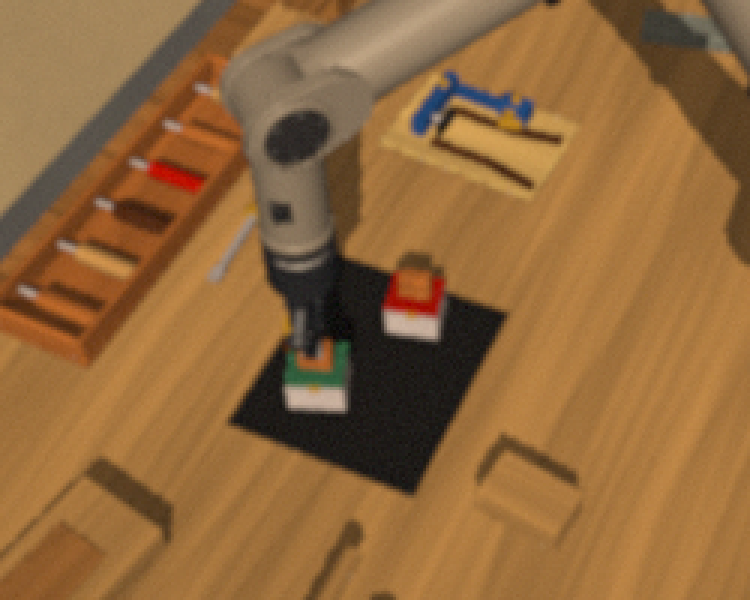

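The picture shows the green tin hanging upright in the jaws (≈ (318,375)) with red still on the mat. Green weighs about 7.6 N.

Run:
```python
from h import *
x,y=.5384,.3069
put(x,y); fingers.gripper_to(0.6); robot.line_to([x,y,.13],velocity=.15); st("clear")
x,y=.5019,.1374
pick(x,y,14.1)
```

```text
set True t 8.15 p [0.5392 0.3066 0.0763] F [ 0.23 -1.84  6.9 ] gap 0.201
clear t 9.11 p [0.5382 0.3067 0.1297] F [-0.69 -0.17 -1.1 ] gap 0.603
down t 10.53 p [0.5023 0.1385 0.0764] F [ 0.22 -0.48  0.21] gap 0.6
gripped t 10.93 p [0.5027 0.1374 0.0771] F [-0.97 -0.76  6.1 ] gap 0.2
up t 12.24 p [0.5019 0.1374 0.1259] F [-0.32  0.53 -2.39] gap 0.199
weight F [ 0.2  -0.19 -3.19]
```

Run:
```python
from h import *
x,y=.5019,.1374
robot.line_to([x,y,.083],velocity=.08)
s=robot.line_to([x,y,.074],velocity=.02,f_stop=2.0); st(f"set {s}")
fingers.gripper_to(0.6); robot.line_to([x,y,.13],velocity=.15); st("clear")
x,y=.5384,.3069
robot.move_to([x,y,.15],[180,0,21.6]); robot.line_to([x,y,.076],velocity=.12)
fingers.gripper_to(0.0,60); st("gripped")
robot.line_to([x,y,.15],velocity=.15); print(favg().round(2)); st()
# above dock
D=np.array([.553,-.172]); a=np.radians(-2.2); e=np.array([np.cos(a),np.sin(a)])
p=D-.078*e
robot.move_to([p[0],p[1],.15],[180,0,-2.2]); robot.pause(.2); print("hang F",favg(6).round(2)); st("over dock")
for n in("side","top"): cv2.imwrite(f"pics/{n}1.png",vision.grab_frame(n)[:,:,::-1])
for n,(r0,r1,c0,c1) in(("side",(110,270,170,370)),("top",(130,260,130,360))):
    cv2.imwrite(f"pics/{n}1c.png",cv2.resize(cv2.imread(f"pics/{n}1.png")[r0:r1,c0:c1],None,fx=3.4,fy=3.4,interpolation=cv2.INTER_CUBIC))
```

```text
set True t 13.3 p [0.5026 0.1373 0.0771] F [-0.4  -0.36  4.23] gap 0.204
clear t 14.24 p [0.5017 0.1372 0.1297] F [ 0.51 -0.01 -0.78] gap 0.602
gripped t 16.15 p [0.5392 0.3067 0.0771] F [ 0.26 -2.27  4.93] gap 0.201
[-0.18 -0.44 -8.22]
 t 16.93 p [0.5373 0.3057 0.1476] F [ 0.42 -0.09 -7.69] gap 0.2
hang F [ 0.05  0.05 -7.31]
over dock t 19.07 p [ 0.4752 -0.1687  0.15  ] F [-0.23  0.04 -6.69] gap 0.199
```

View pics/side1c.png

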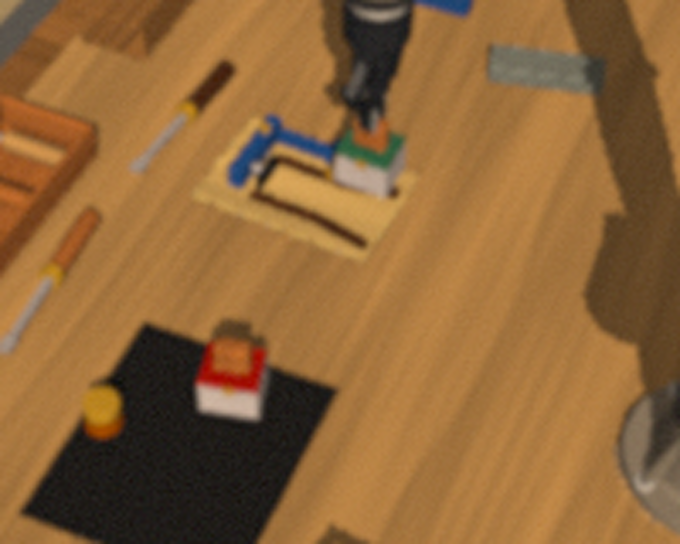

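View pics/top1c.png

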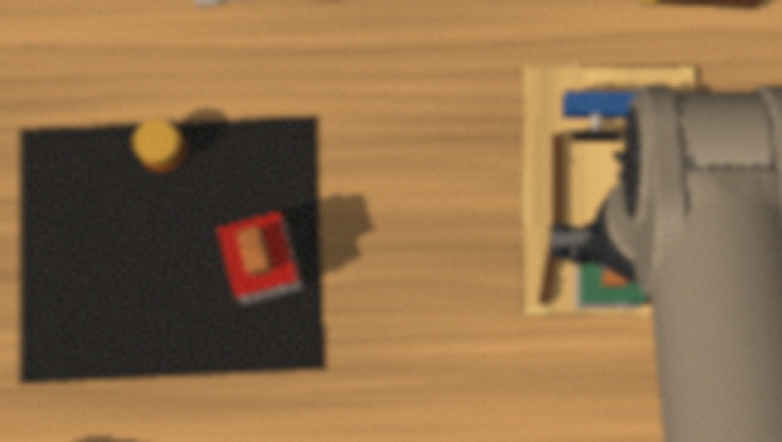

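Run:
```python
from h import *
p=robot.current_tool_pos(); x,y=p[0],p[1]
x,y=.553-.078*np.cos(np.radians(2.2)), -.172+.078*np.sin(np.radians(2.2))
robot.line_to([x,y,.094],velocity=.08)
s=robot.line_to([x,y,.075],velocity=.025,f_stop=3.0); robot.pause(.1); print(s,favg().round(2)); st("set")
cv2.imwrite("pics/side2.png",vision.grab_frame("side")[:,:,::-1])
cv2.imwrite("pics/side2c.png",cv2.resize(cv2.imread("pics/side2.png")[130:200,210:310],None,fx=7,fy=7,interpolation=cv2.INTER_CUBIC))
```

```text
True [ 0.58 -0.83  5.62]
set t 20.85 p [ 0.4747 -0.1698  0.079 ] F [-0.88 -0.8   5.51] gap 0.197
```

View pics/side2c.png

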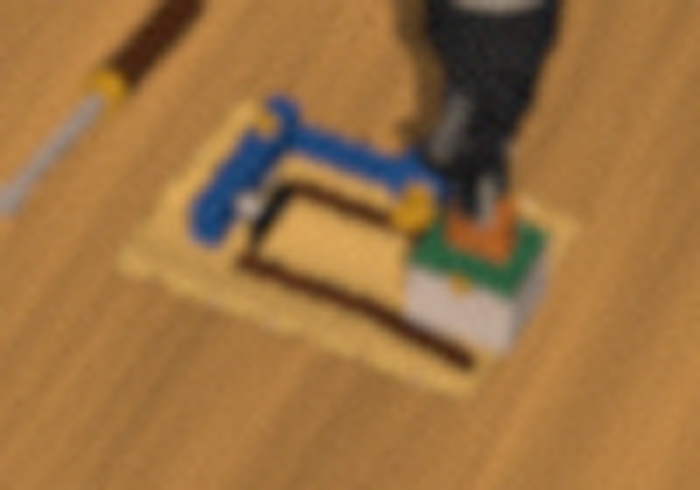

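```bash
cat >> h.py <<'E'
a=np.radians(-2.2); ex=np.array([np.cos(a),np.sin(a)]); ey=np.array([-ex[1],ex[0]]); D=np.array([.553,-.172])
def loc():
    p=np.array(robot.current_tool_pos())[:2]-D; return p@ex,p@ey
def w(s,l,z): q=D+s*ex+l*ey; return [q[0],q[1],z]
def fl(k=3):
    f=favg(k); return f[:2]@ex,f[:2]@ey,f[2]
E
python3 - <<'E'
from h import *
def rep(m): s,l=loc(); F=fl(); print(m,"s %.1f l %.1f mm"%(s*1e3,l*1e3),"F %.1f %.1f %.1f"%F,"t",round(robot.current_time_s(),2)); return F
z=.0790
robot.line_to(w(-.078,0,z),velocity=.02); F=rep("0")
for dz in(.0004,.0004,.0004,.0004):
    if F[2]>-3:
        z+=dz; robot.line_to(w(-.078,0,z),velocity=.02); F=rep("z%.4f"%z)
l=0
for s in(-.068,-.058,-.050):
    h=robot.line_to(w(s,l,z),velocity=.03,f_stop=8); F=rep(f"{s} {h}")
    print(np.round(robot.current_torque(),2))
    if h or abs(F[1])>5: break
E
```

```text
0 s -78.3 l -0.6 mm F -1.9 -1.6 3.1 t 21.33
z0.0794 s -78.2 l -0.3 mm F -1.7 -2.2 1.6 t 21.68
z0.0798 s -78.2 l 0.1 mm F -1.0 -1.8 -3.2 t 22.03
-0.068 True s -77.9 l -0.8 mm F -2.3 -0.5 5.0 t 22.37
[0.13 0.31 0.02]
```

```bash
cat >> h.py <<'E'
def rep(m): s,l=loc(); F=fl(); print(m,"s %.1f l %.1f mm"%(s*1e3,l*1e3),"F %.1f %.1f %.1f"%F,"t",round(robot.current_time_s(),2)); return F
E
python3 - <<'E'
from h import *
z=.0802; l=0
robot.line_to(w(-.078,0,z),velocity=.02); F=rep("0")
for s in(-.070,-.062,-.054):
    h=robot.line_to(w(s,l,z),velocity=.03,f_stop=12); F=rep(f"{s} {h}")
    if h or abs(F[1])>5: break
E
```

```text
0 s -78.8 l 0.5 mm F -0.2 0.5 -5.3 t 22.77
-0.07 True s -77.5 l 0.4 mm F -3.4 -0.2 5.8 t 23.1
```

Run:
```python
from h import *
z=.0802
print(np.round(robot.current_tool_pos(),4))
robot.line_to(w(-.0775,0,z),velocity=.02); F=rep("0"); print(np.round(robot.current_tool_pos(),4))
for s in(-.0745,-.0715,-.0685):
    robot.line_to(w(s,0,z),velocity=.02); F=rep(f"{s}"); print(np.round(robot.current_tool_pos(),4))
```

```text
[ 0.4747 -0.1687  0.0791]
0 s -78.1 l -0.3 mm F -0.7 -0.7 -3.8 t 23.48
[ 0.475  -0.1692  0.0797]
-0.0745 s -75.2 l -0.2 mm F -5.1 -0.9 3.9 t 23.88
[ 0.4779 -0.1694  0.0805]
-0.0715 s -72.9 l -0.3 mm F -7.4 -1.2 9.5 t 24.28
[ 0.4801 -0.1695  0.081 ]
-0.0685 s -70.5 l -0.3 mm F -10.4 -0.3 14.7 t 24.68
[ 0.4825 -0.1696  0.0817]
```

Pushing from the high grip tips the nose down: Fz rises and friction at the base is around 0.45. I'll back off, let the tin stand flat, then push it low from behind with shut fingers.

Run:
```python
from h import *
robot.line_to(w(-.074,0,.0805),velocity=.03); rep("a")
robot.line_to(w(-.079,0,.0800),velocity=.03); rep("b")
robot.line_to(w(-.079,0,.0790),velocity=.02); rep("c")
fingers.gripper_to(.6); rep("open")
robot.line_to(w(-.079,0,.125),velocity=.15)
robot.line_to(w(-.16,0,.125),velocity=.2); fingers.gripper_to(0.0,60); st()
for n in("side","top"): cv2.imwrite(f"pics/{n}3.png",vision.grab_frame(n)[:,:,::-1])
cv2.imwrite("pics/side3c.png",cv2.resize(cv2.imread("pics/side3.png")[130:200,210:310],None,fx=7,fy=7,interpolation=cv2.INTER_CUBIC))
cv2.imwrite("pics/top3c.png",cv2.resize(cv2.imread("pics/top3.png")[140:240,270:360],None,fx=6,fy=6,interpolation=cv2.INTER_CUBIC))
from geo import *
ims={n:cv2.imread(f"pics/{n}3.png")[:,:,::-1] for n in C}
for sel in(["side"],["top"]):
    p,f,s=fit_tin({n:ims[n] for n in sel},"green",[*(D-.078*ex)],.006); q=p[:2]-D; print(sel,p[:2].round(4),np.degrees(p[2]).round(1),f,s,"local",q@ex,q@ey)
```

```text
a s -73.9 l 0.1 mm F -0.5 -0.2 -5.1 t 25.12
b s -79.0 l 0.2 mm F 0.6 -0.2 -6.8 t 25.53
c s -78.9 l -0.2 mm F -2.6 -0.1 1.3 t 25.88
open s -78.5 l 0.0 mm F -0.2 0.2 -0.1 t 26.41
 t 27.96 p [ 0.3934 -0.1657  0.125 ] F [-0.36 -0.51  0.45] gap 0.0
['side'] [ 0.4704 -0.1655] -6.5 66.66676215305873 108.4777153192978 local -0.08283687094027337 0.003350518223027155
['top'] [ 0.4725 -0.1692] -1.3 154.51940306945073 140.5167953851419 local -0.08050657476887134 -0.0002470104237884534
```

View pics/side3c.png

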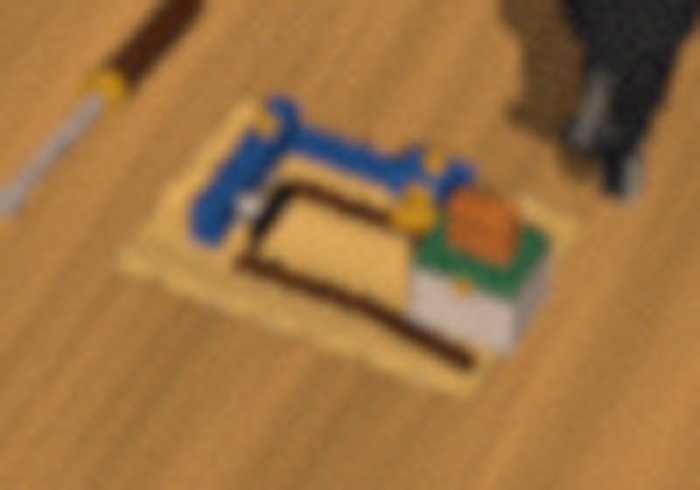

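View pics/top3c.png

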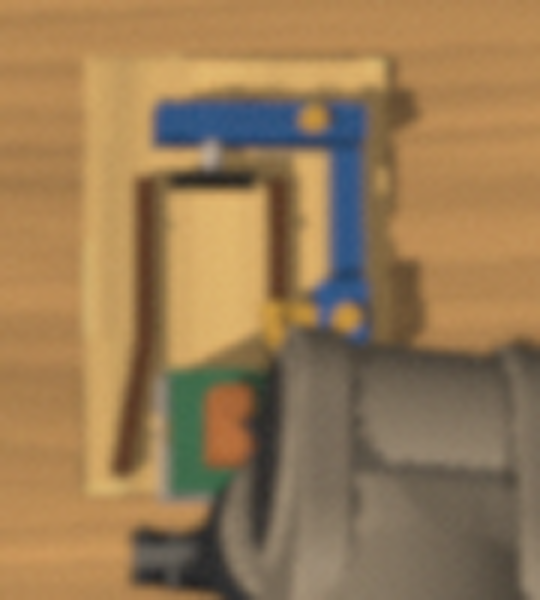

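Run:
```python
from h import *
z=.047
robot.line_to(w(-.16,0,z),velocity=.12); rep("low")
for s in(-.125,-.105,-.085,-.07):
    h=robot.line_to(w(s,0,z),velocity=.03,f_stop=10); F=rep(f"{s} {h}")
    if h: break
cv2.imwrite("pics/side4.png",vision.grab_frame("side")[:,:,::-1])
cv2.imwrite("pics/side4c.png",cv2.resize(cv2.imread("pics/side4.png")[130:200,210:310],None,fx=7,fy=7,interpolation=cv2.INTER_CUBIC))
```

```text
low s -159.4 l -0.1 mm F 0.5 0.1 0.0 t 28.96
-0.125 False s -125.2 l -0.0 mm F 0.2 -0.2 0.4 t 30.38
-0.105 True s -120.6 l -0.2 mm F -0.6 0.3 5.3 t 30.87
```

View pics/side4c.png

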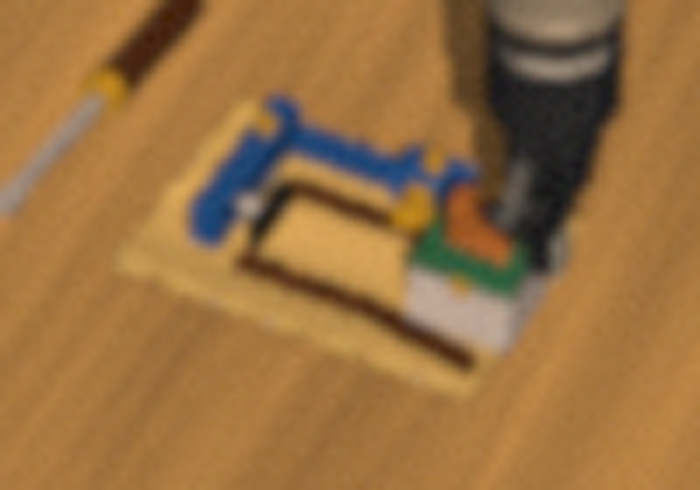

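Contact was vertical (Fz 5 N, no Fx), so some wider upper part of the finger is resting on the lid edge. I'll back off and tilt the tool so that the tips lead.

Run:
```python
from h import *
O=[180,-15,-2.2]
robot.line_to(w(-.135,0,.047),velocity=.08); rep("back")
robot.line_to(w(-.15,0,.06),O,velocity=.06); rep("tilt"); print(np.round(robot.current_eef_rot(),1))
robot.line_to(w(-.15,0,.038),velocity=.08); rep("low")
for s in(-.13,-.115,-.10,-.085):
    h=robot.line_to(w(s,0,.038),velocity=.03,f_stop=10); F=rep(f"{s} {h}")
    if h: break
cv2.imwrite("pics/side5.png",vision.grab_frame("side")[:,:,::-1])
cv2.imwrite("pics/side5c.png",cv2.resize(cv2.imread("pics/side5.png")[130:200,210:310],None,fx=7,fy=7,interpolation=cv2.INTER_CUBIC))
```

```text
back s -135.8 l -0.1 mm F 0.3 -0.6 0.1 t 31.33
tilt s -149.4 l -0.8 mm F 0.6 0.2 0.3 t 31.98
[180.  -15.1  -2.2]
low s -149.1 l 0.7 mm F 0.0 -0.0 0.4 t 32.5
-0.13 False s -130.2 l 0.1 mm F 0.1 -0.8 -0.1 t 33.42
-0.115 False s -116.6 l 0.0 mm F -5.0 -0.5 2.7 t 34.17
-0.1 False s -100.6 l 0.5 mm F -3.0 1.0 -1.4 t 34.92
-0.085 False s -86.1 l -0.0 mm F -5.2 1.0 -0.6 t 35.67
```

View pics/side5c.png

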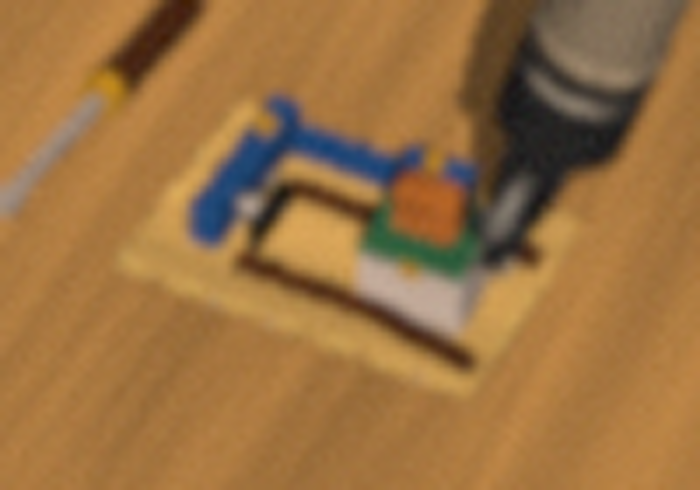

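Run:
```python
from h import *
F=rep("start")
for s in np.arange(-.077,.012,.008):
    h=robot.line_to(w(s,0,.038),velocity=.025,f_stop=max(3,13+min(F[0],0))); F=rep(f"{s:.3f} {h}")
    if h or abs(F[1])>6 or F[0]<-10: break
cv2.imwrite("pics/side6.png",vision.grab_frame("side")[:,:,::-1])
cv2.imwrite("pics/side6c.png",cv2.resize(cv2.imread("pics/side6.png")[130:200,210:310],None,fx=7,fy=7,interpolation=cv2.INTER_CUBIC))
```

```text
start s -86.1 l -0.0 mm F -5.6 0.8 -0.6 t 35.82
-0.077 False s -77.9 l -0.3 mm F -4.9 0.3 -0.1 t 36.38
-0.069 False s -69.8 l -0.0 mm F -4.3 1.0 -0.4 t 36.95
-0.061 False s -61.3 l 0.3 mm F -4.3 1.6 -0.8 t 37.52
-0.053 False s -52.7 l 0.4 mm F -3.1 2.0 -1.5 t 38.08
-0.045 False s -44.6 l 0.0 mm F -3.3 1.7 -1.2 t 38.65
-0.037 False s -36.8 l 0.1 mm F -2.8 1.4 -1.1 t 39.22
-0.029 False s -28.8 l -0.0 mm F -3.2 1.9 -0.4 t 39.78
-0.021 False s -20.9 l -0.0 mm F -2.4 2.0 -1.1 t 40.35
-0.013 True s -18.0 l -0.3 mm F -0.0 0.6 0.5 t 40.75
```

View pics/side6c.png

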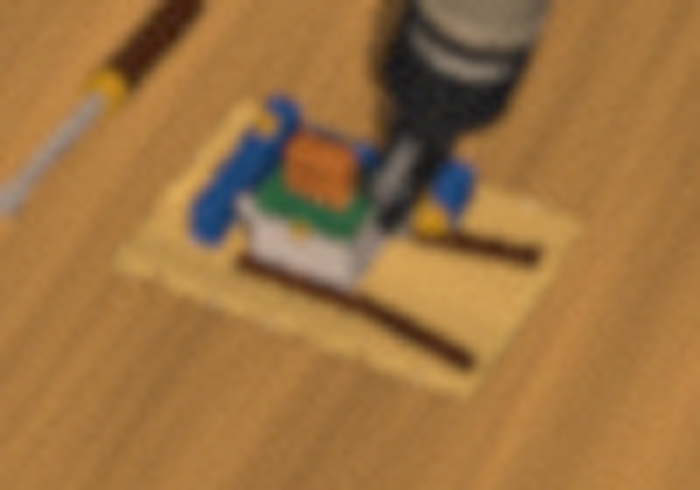

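Run:
```python
from h import *
for s in np.arange(-.018,-.004,.001):
    h=robot.line_to(w(s,0,.038),velocity=.01,f_stop=9); F=rep(f"{s:.3f} {h}")
    if h or F[0]<-11.5: break
```

```text
-0.018 False s -18.0 l 0.0 mm F -0.7 0.1 0.2 t 41.54
-0.017 False s -17.5 l -0.0 mm F -1.4 0.1 0.6 t 41.89
-0.016 False s -17.3 l -0.1 mm F -5.1 -0.4 3.4 t 42.24
-0.015 False s -17.3 l -0.1 mm F -6.9 0.0 5.0 t 42.59
-0.014 False s -17.3 l -0.1 mm F -8.8 0.2 5.5 t 42.94
-0.013 False s -17.1 l -0.2 mm F -10.2 0.3 6.9 t 43.29
-0.012 False s -16.8 l -0.4 mm F -12.3 0.2 7.9 t 43.64
```

```bash
cat > look.py <<'E'
from h import *
import sys
k=sys.argv[1]
for n in("side","top"): cv2.imwrite(f"pics/{n}{k}.png",vision.grab_frame(n)[:,:,::-1])
a=cv2.resize(cv2.imread(f"pics/side{k}.png")[125:200,215:300],None,fx=4.6,fy=4.6,interpolation=cv2.INTER_CUBIC)
b=cv2.resize(cv2.imread(f"pics/top{k}.png")[145:230,275:345],None,fx=5,fy=5,interpolation=cv2.INTER_CUBIC)
H=max(len(a),len(b)); P=lambda i:cv2.copyMakeBorder(i,0,H-len(i),0,0,cv2.BORDER_CONSTANT)
cv2.imwrite(f"pics/look{k}.png",np.hstack([P(a),P(b)]))
E
python3 - <<'E'
from h import *
robot.line_to(w(-.05,0,.038),velocity=.08); rep("off")
robot.line_to(w(-.16,0,.06),velocity=.2)
robot.move_to([.40,.1,.2],[180,0,0]); st()
E
python3 look.py 7
```

```text
off s -48.8 l -0.2 mm F 0.1 -0.2 -0.2 t 44.37
 t 46.23 p [0.4    0.0986 0.1992] F [-0.24 -0.26  0.3 ] gap 0.002
```

View pics/look7.png

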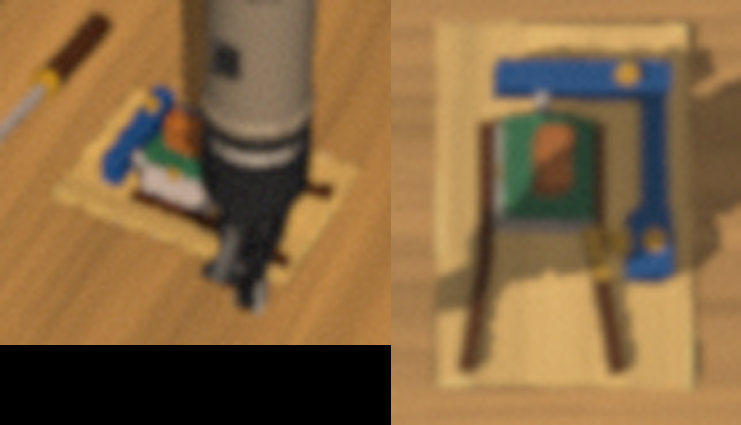

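Run:
```python
from geo import *
a0,b0=[cv2.imread(f"pics/top{k}.png")[180:205,295:335] for k in(0,7)]
cv2.imwrite("pics/cmp.png",np.hstack([cv2.resize(i,None,fx=10,fy=10,interpolation=cv2.INTER_NEAREST) for i in(a0,b0)])[:, :800])
D=np.array([.553,-.172]); a=np.radians(-2.2); ex=np.array([np.cos(a),np.sin(a)]); ey=np.array([-ex[1],ex[0]])
im=cv2.imread("pics/top7.png")[:,:,::-1]
p,f,s=fit_tin({"top":im},"green",[*(D+.03*ex)],.006); q=p[:2]-D; print(np.degrees(p[2]).round(1),f,s,q@ex,q@ey)
p,f,s=fit_tin({"top":im},"red",[.502,.137],.004); print(p)
from h import *
for l in("wax_jar","latch"): print(recognise(l,"top")[:2])
```

```text
-3.4 309.8151622893809 468.1025852076424 0.022799175353049934 0.0008303686225642961
[ 0.55312893  0.13357993 -0.43565802]
[{'rect': [175.5, 176.4, 11.6, 16.0], 'p': 0.52}]
[{'rect': [317.0, 195.2, 5.7, 11.3], 'p': 0.64}]
```

View pics/cmp.png

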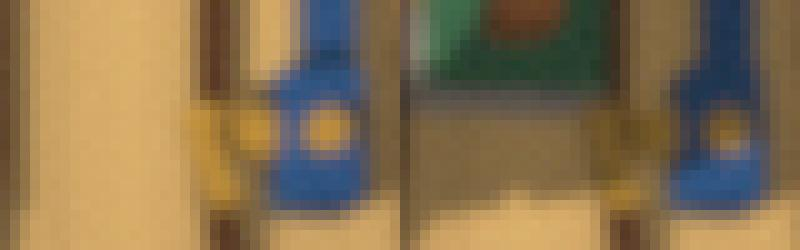

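```bash
python3 - <<'E'
from h import *
robot.move_to([.35,-.45,.3],[180,0,0]); st()
E
python3 look.py 8
python3 - <<'E'
from geo import *
a0,b0=[cv2.imread(f"pics/top{k}.png")[180:205,295:335] for k in(0,8)]
cv2.imwrite("pics/cmp.png",np.hstack([cv2.resize(i,None,fx=10,fy=10,interpolation=cv2.INTER_NEAREST) for i in(a0,b0)])[:, :800])
D=np.array([.553,-.172]); a=np.radians(-2.2); ex=np.array([np.cos(a),np.sin(a)]); ey=np.array([-ex[1],ex[0]])
for n in("top","side"):
    im=cv2.imread(f"pics/{n}8.png")[:,:,::-1]
    p,f,s=fit_tin({n:im},"green",[*(D+.03*ex)],.006); q=p[:2]-D; print(np.degrees(p[2]).round(1),f,s,q@ex,q@ey)
    p,f,s=fit_tin({n:im},"red",[.502,.137],.004); print(p,f)
E
```

```text
t 48.44 p [ 0.3513 -0.4484  0.3002] F [ 0.61  1.2  -0.42] gap -0.007
-1.4 323.0363512191231 479.97630147062307 0.022424584843297245 0.0004796786035001154
[0.50231352 0.13708172 0.2439663 ] 10.711100847757864
-4.5 118.73644146758481 176.53009077483597 0.021608614140995176 0.0033003489541983434
[0.50165882 0.13724554 0.27213379] 9.644565376297292
```

View pics/cmp.png

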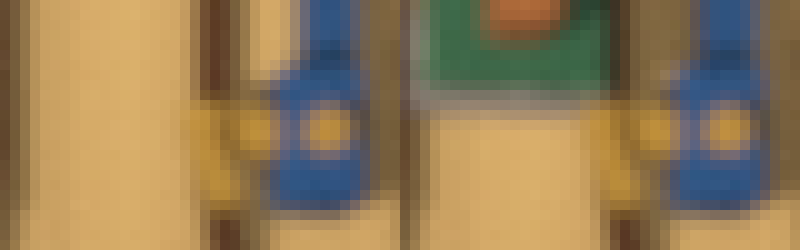

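View pics/look8.png

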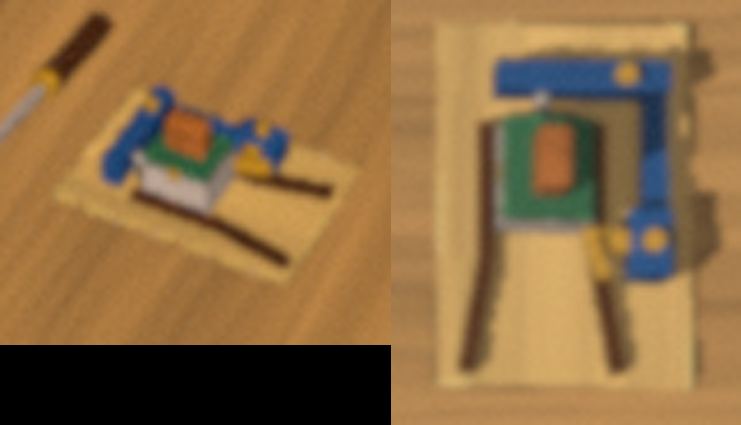

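Run:
```python
from h import *
workorder.close_job(); st()
```

```text
the job is handed in; nothing more can be done
the job is handed in; nothing more can be done
```

The green tin is the heavier one. It is now in the dock with the brass latch out behind it, and the job is handed in at about 48.5 s of the 72 s allowed.

- **Weighing:** I lifted the green tin about 5 cm and read 7.3–8.2 N, then the red tin, which read about 3.2 N. Both were set back down softly on the mat.
- **First slide attempts failed:**
  - Pushing by the grip block tipped the green tin nose-down slightly, up to about 0.06 rad by estimate. I backed off and let it stand flat again.
  - A vertical push from behind with shut fingers pressed on the lid edge (about 5 N left afterwards, stop set at 10 N), so I stopped that as well.
- **Final slide:** I tilted the tool 15° and pushed low from behind at 3–6 N. The bumper push stopped at about 13 N, and a second push, also about 12 N, moved it only about 1 mm.

**Last checks:**
- **Latch:** in the top view it looks the same as when the dock was empty, with the tin's rear face just in front of it. I judged the latch from this picture only and did not pull on the tin to test it.
- **Red tin:** it stands on the mat where it was put down, about 1 mm from its starting place by the camera fit.
- **Docked tin position:** the camera fit was poor because the blue carriage interferes with the lid colour. It gave 22 mm past the dock origin, while the push position suggests about 29 mm; both are beyond the 12 mm needed. The fit's angle was −1.4° in one view and −4.5° in the other, against my dock estimate of −2.2°, and both are within the 0.1 rad allowed.
- **Other objects:** the robot was clear of everything at hand-in. I did not measure the other things one by one; nothing I did came near them except the wax jar, which the network found about 4 pixels (roughly 10 mm) from its first reading. I take that as network error, because its outline was cut differently.

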